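# Pin the dust port open

### The job

Get the bench's dust port ready for grinding: swing its round cover aside as far as it will go, until the tongue on its tail lines up with the yellow lug, push the linch pin fully home through lug and tongue from the lug's side, and flip its sprung ring over the end of the pin so that the cover is locked open. Leave the other tools on the bench where they are.

Things in the scene. Friction and masses are not known exactly. Their poses are not given: they have to be found in the camera images.
- port (a point): Centre of the round port (hole 90 mm) in the top of the grey-green steel dust box, at the box top, 85 mm above the bench. The axes are the box's: x and y along its sides (box 230 mm in x, 290 mm in y; the port lies 40 mm towards -x and 15 mm towards -y of the box's middle), z up. The box is bolted down; a duct leaves its +x side.
- cover_pivot (a point): Pivot of the cover: upright bolt on the box top, 95 mm towards the box's +x from the port's centre; the point lies at the cover plate's top, 8 mm above the box top. Axes as the box's. The bolt head rises 8 mm above the plate.
- port_cover (a joint): Swing of the round steel cover (disc 104 mm across, 5 mm thick) about its pivot: 0 = over the port, grows clockwise seen from above, 1.571 = end stop, fully open: the disc then lies towards the box's +y from the pivot and the tail's tongue beside the lug, holes in line. Stiff with friction (about 1 to 1.5 N at the knob); it stays where it is left.
- cover_knob (a point): Black upright knob on the cover, 20 mm thick, 48 mm high with a round 24 mm top: the point is on its axis, 20 mm above the cover plate and 28 mm below the knob's top. It is 118 mm from the pivot: towards the box's -x with the cover shut, towards +y with it fully open. Pinch it from above or push it from the side.
- latch (a point): Mouth of the hole in the yellow fixed lug: hole centre on the face where the pin goes in, 32 mm above the box top, 117 mm above the bench. Axes are the box's: the hole runs level along +y and the pin is pushed in along +y. Hole 16 mm, mouth chamfered 2 mm. The lug is 34 mm wide, 14 mm thick and rises 14 mm above the hole's axis.
- lug_foot (a point): Yellow foot in front of the lug under the pin's way: middle of its top face, 12.5 mm below the hole's axis and 14 mm before the lug's face (towards the box's -y). 14 mm wide, 28 mm long. The head of the pin sits over it, 2.5 mm clear with the pin centred; it keeps the head from rolling over. Axes as the box's.
- tongue (a point): Centre of the hole (16.5 mm) in the steel tongue that stands up on the cover's tail, 50 mm from the pivot on the side away from the disc, level with the lug's hole. Tongue 8 mm thick, 32 mm wide, rising 14 mm above the hole's axis. Fully open it stands 2 mm behind the lug, its centre 20 mm from the latch point along +y.
- pin_grip (a point): Middle of the gold linch pin's head, on the pin's axis. x points along the pin to its tip, z up as it lies (10 mm above the bench). Head 18 mm wide between flat sides (y), 20 mm high, flats from 16 mm behind this point to the shoulder 15 mm ahead. About 200 g, balanced near this point; lies level, ring open behind. Home, the shoulder meets the lug: this point is 15 mm before the latch point.
- pin_tip (a point): End of the pin's shank, on its axis, 68 mm ahead of the pin_grip point. The shank, from the shoulder on, is round, 12 mm thick and 53 mm long, the last 10 mm tapering to 5 mm. Fully home the tip is 53 mm beyond the latch point.
- pin_ring (a joint): Flip of the pin's sprung ring about the cross axis (pin's y) 16 mm behind the pin_grip point: 0 = open, standing out behind the head and rising 25 degrees; it turns up and over the head; 2.562 = shut: round lug and tongue, far end on the shank 8 mm short of the tip. An over-centre spring (about 0.8 N at the far end) pushes it to the nearer end: past 1.28 (about upright) it snaps shut.
- knife_blank: Bystander: flat steel knife blank, 240 x 32 x 5 mm, lying; origin under its middle.
- flap_disc: Bystander: teal abrasive flap disc, 115 mm across, 18 mm high; origin under its centre.
- file: Bystander: dark file with a light wooden handle, 220 mm long, 28 mm high; origin under its middle.
- hammer: Bystander: hammer lying on the bench; origin under it.
- brush: Bystander: bench brush lying; origin under it.
- wax_tin: Bystander: orange tin, 72 mm across, 62 mm high; origin under its centre.
- mug: Bystander: blue mug, 80 mm across, 92 mm high; origin under its centre.
- ring_end (a point): Far end of the ring: middle of the red sleeve (9 mm thick, about 36 mm long along the ring). The ring is a circle of 6 mm steel wire, 76 mm across between wire centres; this point is 76 mm from its turning axis and there the wire runs along the pin's y.

How it is judged:
By the outcome, as a careful person would: the job done as asked, in the order asked, and still so for the second after the job is handed in, with the robot touching nothing.
It also fails if it takes over 72 s, if anything falls off the work surface, if the arm or the gripper's body presses on something with over 40 N, if the wrist force passes 120 N, or if a joint passes its speed limit or range.

### The arm

A 6-joint arm with a two-finger parallel gripper is mounted at the origin on the work surface. World frame = base frame: x ahead of the robot, y to its left, z up, the work surface at z = 0. Lengths are in m, angles in rad, forces in N, time in s.
With the tool pointing down it reaches from about 0.275 to 0.875 m from the base axis. Payload 12.5 kg.
Tool frame: the origin (TCP) lies midway between the tips of the shut fingers; the grasp point (between the pads) lies 19 mm behind it; z points along the fingers, x is the direction in which the jaws open and shut, and the axes are right-handed (so a half turn about z gives the same grasp; the last joint's range is limited). The gripper opens to 85 mm and grips with 20 to 120 N. Pads are 22 mm wide; open, the fingers measure 114 mm over their backs; the gripper's body (76 mm by 85 mm) begins 54 mm behind the grasp point. The pads swing forward as they close: fully open they stand 13 mm farther back than shut.
Start: joints at [-1.28, 0.351, 1.652, -0, 1.139, -0.085], TCP at [0.202, -0.512, 0.231] pointing down, gripper open.
Joint ranges: [-2.75, 2.75], [-0.79, 2.1], [0.01, 2.65], [-1.57, 4.71], [0.07, 3.14], [-2.87, 2.87]. Speed limits (rad/s): [2.22, 2.22, 2.79, 3.14, 3.14, 3.14].

### API

Orientations are given as a rotation vector (axis times angle).
In Python, from station import env, cams, ticket gives the robot as it stands.
- The arm moves only by the tool play_rows, never from a script. Its argument "series" is a list of rows, each a list of 4 numbers: the shift along the world's x, y, z in m, then the turn about the world's z in degrees. In form: [[tx, ty, tz, spin], ...]. A call has 1 to 12 rows; each row shifts and turns the commanded pose from where the row before left it; what a row does not reach is not made up. A row lasts 1/12 s, in which the tool goes at most 41.7 mm and 7.16 degrees, less where a joint would pass 70% of its speed; a pose out of reach is approached as far as the arm can. A call with a gripper value outside its range is refused whole. "claw" is the opening, from 0 (shut) to 1 (fully open), set as the call begins (left out, the last holds). The fingers move at their own pace and stop on an object; "grip_force" is the grip in N (left out, the last holds). Time passes only in rows, so rows that do not move let the fingers close. It gives the time, the measured TCP pose, the force and the opening at its end, in the units of the state.
- env.sense(): the state, without advancing time (a new reading comes with each control period).
- cams.capture(name): name is "scene" or "top"; returns the picture (420x560x3 uint8, red, green, blue); there is no depth.
- cams.camera_model(name): a dict with "vertical_fov" (degrees; the focal length in pixels is half the picture's height over the tangent of half this angle, whatever the lens; pixels are square), "cx", "cy" (the principal point, pixels), "T" (4x4, takes a point from camera to world coordinates). Camera axes: x right, y down, z forward; pixel columns grow to the right and rows downward; lengths in m; the calibration is good to about 2 mm. A picture is of the moment at which its call begins. camera_model takes no time and is no camera call.
- ticket.hand_in(): hands the job in, once; it reports no verdict.
The state is a dict: "time": time; "joints": joint angles; "joint_vel": joint speeds; "joint_torque": joint torques, N m; "tool_pos": TCP position; "tool_rot": TCP orientation; "contact_force": force on the tool from outside, world axes, zero at the start; "wrist_torque": the same for the moment, N m; "finger_gap": finger opening in m.
Only numpy, scipy, OpenCV 4.12 (cv2) and the standard library are available. Lean on these libraries where they do the work, as an engineer would, in place of code of your own. Each camera call takes 0.05 s, during which the arm holds its last target. There are 200 camera calls.

## Working session

There is one attempt and no reset: what is moved stays moved. The work goes in short steps, Python scripts to look and compute and a tool call to move; the robot and the scene stay as the last step left them, time stands still between calls to the robot, and variables do not carry over. Pictures are saved under pics/ and viewed, about 8 in all and at most 12, crops included, and the job is handed in when it is done.

Besides the shell and the picture viewer there is one more tool, called after ">>>" as name(argument=value, ...) on one line, values as JSON. play_rows: Moves the arm, as the interface text tells. Its arguments: {"type":"object","properties":{"series":{"type":"array","items":{"type":"array","items":{"type":"number"}}},"claw":{"type":"number"},"grip_force":{"type":"number"}},"required":["series"]}

```bash
mkdir -p pics; python3 - <<'E'
from station import env,cams
import cv2,numpy as np
for n in("scene","top"):
    im=cams.capture(n); cv2.imwrite(f"pics/{n}0.png",im[:,:,::-1])
    m=cams.camera_model(n); print(n,m["vertical_fov"],m["cx"],m["cy"],{k:v for k,v in m.items() if k not in("T",)});print(np.round(m["T"],4).tolist())
a=cv2.imread("pics/scene0.png");b=cv2.imread("pics/top0.png")
print(env.sense())
E
```

```text
scene 52.63145321802204 284.7741837306996 209.52266423059496 {'vertical_fov': 52.63145321802204, 'cx': 284.7741837306996, 'cy': 209.52266423059496}
[[-0.1364, 0.5184, -0.8442, 1.6408], [0.9906, 0.0781, -0.1121, 0.1234], [0.0078, -0.8515, -0.5242, 0.7952], [0.0, 0.0, 0.0, 1.0]]
top 42.974176902794795 280.602736830074 211.2026896730218 {'vertical_fov': 42.974176902794795, 'cx': 280.602736830074, 'cy': 211.2026896730218}
[[-0.0069, -0.9899, 0.1417, 0.3424], [-0.9999, 0.0052, -0.0124, 0.0034], [0.0115, -0.1418, -0.9898, 1.6849], [0.0, 0.0, 0.0, 1.0]]
{'time': 0.1, 'joints': array([-1.27962484e+00,  3.51151329e-01,  1.65232993e+00, -4.56339562e-06,
        1.13910952e+00, -8.45773457e-02]), 'joint_vel': array([-0.00239703, -0.00250892,  0.00086559, -0.00170442,  0.00075818,
        0.00139274]), 'joint_torque': array([ 6.32654974e-04, -5.06834471e+01, -2.91875875e+01, -4.49047741e-05,
        2.67623058e-03,  1.75265643e-05]), 'tool_pos': array([ 0.2017852 , -0.51134027,  0.23084072]), 'tool_rot': array([-2.59673685e+00,  1.76709581e+00,  1.22090927e-03]), 'contact_force': array([ 0.20806834, -0.52426113,  0.19546786]), 'wrist_torque': array([-0.05162921, -0.0124432 ,  0.04281551]), 'finger_gap': 0.08529496221593132}
```

View pics/scene0.png

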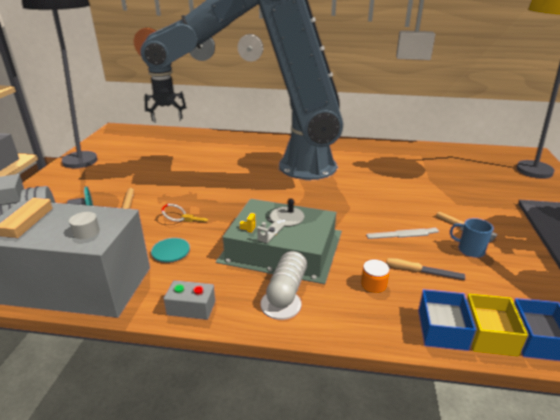

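View pics/top0.png

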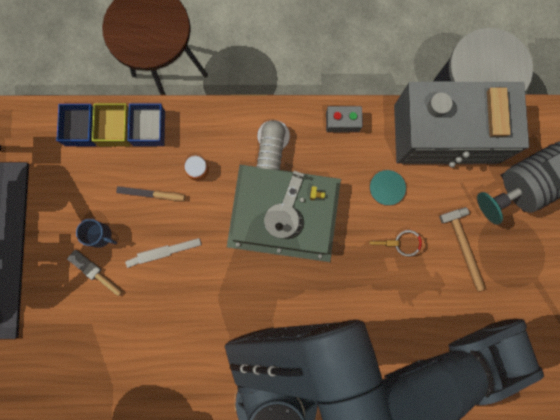

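```bash
python3 - <<'E'
import cv2
b=cv2.imread("pics/top0.png")[160:265,222:434]; a=cv2.imread("pics/scene0.png")[190:280,150:350]
b=cv2.resize(b,None,fx=3.75,fy=3.75,interpolation=cv2.INTER_CUBIC);a=cv2.resize(a,None,fx=4,fy=4,interpolation=cv2.INTER_CUBIC)
def grid(im,s,x0,y0):
    for x in range(x0-x0%20+20,x0+int(im.shape[1]/s),20): cv2.line(im,(int((x-x0+.5)*s),0),(int((x-x0+.5)*s),6),(255,255,255),1);cv2.putText(im,str(x),(int((x-x0+.5)*s),16),0,.35,(255,255,255),1)
    for y in range(y0-y0%20+20,y0+int(im.shape[0]/s),20): cv2.line(im,(0,int((y-y0+.5)*s)),(6,int((y-y0+.5)*s)),(255,255,255),1);cv2.putText(im,str(y),(8,int((y-y0+.5)*s)),0,.35,(255,255,255),1)
grid(b,3.75,222,160);grid(a,4,150,190)
cv2.imwrite("pics/topc.png",b);cv2.imwrite("pics/scenec.png",a)
E
```

```text
(no output)
```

View pics/topc.png

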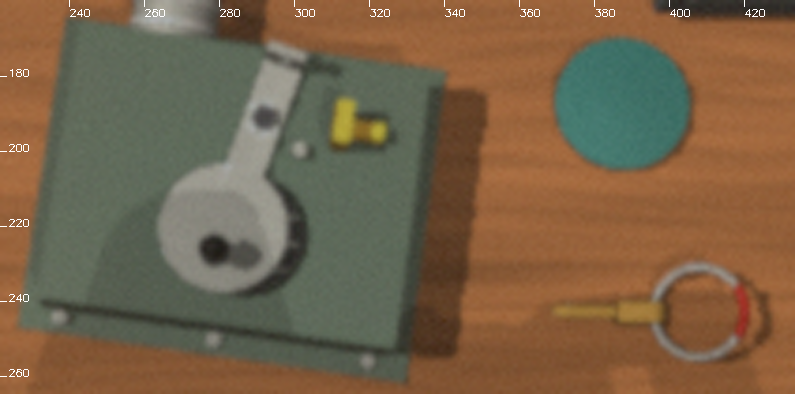

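View pics/scenec.png

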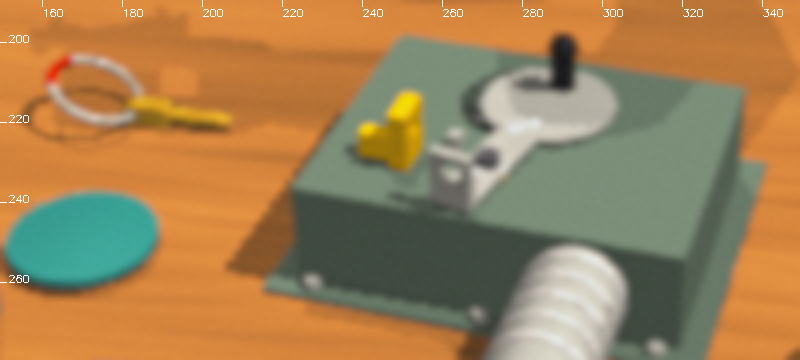

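```bash
cat >fit.py <<'E'
import json,numpy as np,os
from scipy.optimize import least_squares
if not os.path.exists("cam.json"):
    from station import cams
    json.dump({n:{k:(v.tolist() if hasattr(v,'tolist') else v) for k,v in cams.camera_model(n).items()} for n in("top","scene")},open("cam.json","w"))
CM=json.load(open("cam.json"))
def proj(n,P):
    m=CM[n];T=np.array(m["T"]);f=210/np.tan(np.radians(m["vertical_fov"])/2)
    c=T[:3,:3].T@(np.asarray(P)-T[:3,3]); return np.array([m["cx"]+f*c[0]/c[2],m["cy"]+f*c[1]/c[2]])
R=lambda a:np.array([[np.cos(a),-np.sin(a)],[np.sin(a),np.cos(a)]])
def w(p,xyz): return np.r_[p[:2]+R(p[2])@np.array(xyz[:2]),xyz[2]]
def cov(r,th,z): return (0.095-r*np.cos(th),r*np.sin(th),z)
E
cat >a.py <<'E'
from fit import *
t=lambda c,r:(222+c/3.75-.5,160+r/3.75-.5); s=lambda c,r:(150+c/4-.5,190+r/4-.5)
B=[("top",t(445,72),(.155,-.13,.085)),("top",t(67,20),(.155,.16,.085)),("top",t(408,352),(-.075,-.13,.085)),("top",t(40,300),(-.075,.16,.085)),
("top",t(265,118),(.095,0,.101)),("top",t(214,249),lambda th:cov(.118,th,.141)),("top",t(345,122),(.095,-.063,.131)),
("scene",s(685,258),(.155,.16,.085)),("scene",s(292,185),(.155,-.13,.085)),("scene",s(405,37),(-.075,-.13,.085)),("scene",s(745,88),(-.075,.16,.085)),
("scene",s(488,157),(.095,0,.101)),("scene",s(564,38),lambda th:cov(.118,th,.141)),("scene",s(410,95),(.095,-.063,.131)),("scene",s(453,173),lambda th:cov(-.05,th,.117))]
def res(p): return np.concatenate([proj(n,w(p,x(p[3]) if callable(x) else x))-uv for n,uv,x in B])
o=least_squares(res,[.5,0,0,.3],loss="soft_l1"); print("box",np.round(o.x,4)); print(np.round(res(o.x).reshape(-1,2),1).tolist())
for nm,x in dict(pivot=(.095,0,.093),latch=(.095,-.07,.117),knob=cov(.118,o.x[3],.113),knobopen=cov(.118,1.571,.113)).items(): print(nm,np.round(w(o.x,x),4))
P=[("top",t(552,312),(.068,0,.01)),("top",t(617,312),(.015,0,.012)),("top",t(662,312),(-.016,0,.012)),("top",t(743,310),(-.085,0,.042)),
("scene",s(231,120),(.068,0,.01)),("scene",s(170,110),(.015,0,.01)),("scene",s(58,69),(-.085,0,.042))]
res2=lambda p:np.concatenate([proj(n,w(p,x))-uv for n,uv,x in P])
o=least_squares(res2,[.4,-.3,1.57],loss="soft_l1"); print("pin",np.round(o.x,4)); print(np.round(res2(o.x).reshape(-1,2),1).tolist())
E
python3 a.py
```

```text
box [ 0.5367 -0.0361 -0.1452  0.2084]
[[-4.1, -0.1], [3.0, 0.8], [-3.6, -0.2], [-1.2, 0.2], [-0.6, -0.0], [-0.2, 0.1], [-0.5, 0.0], [-0.2, 0.3], [-0.4, 0.7], [-1.1, -0.5], [-0.0, 0.1], [-0.2, -0.7], [-0.3, -0.7], [-1.5, 2.7], [-0.4, -0.7]]
pivot [ 0.6307 -0.0499  0.093 ]
latch [ 0.6206 -0.1192  0.117 ]
knob [ 0.52  -0.009  0.113]
knobopen [0.6478 0.0669 0.113 ]
pin [ 0.479  -0.3633  1.5491]
[[0.3, 0.0], [-0.2, 0.2], [-2.3, 0.4], [0.5, 0.4], [-0.0, 0.2], [0.2, 1.2], [-1.0, 0.8]]
```

>>> play_rows(series=[[0.013,0.021,0,5.8],[0.013,0.021,0,5.8],[0.013,0.021,0,5.8],[0.013,0.021,0,5.8],[0.013,0.021,0,5.8],[0.013,0.021,0,5.8],[0.013,0.021,0,5.8],[0.013,0.021,0,5.8],[0.013,0.021,0,5.8],[0.013,0.021,0,5.8],[0.013,0.021,0,5.8],[0.013,0.021,0,5.8]], claw=1, grip_force=25)

```text
time: 1.1
tool_pos: [0.3582, -0.2584, 0.2311]
tool_rot: [-3.141, -0.039, 0.0]
contact_force: [0.1, -0.4, -0.1]
finger_gap: 0.0852
```

>>> play_rows(series=[[0.013,0.021,0,5.7],[0.013,0.021,0,5.7],[0.013,0.021,0,5.7],[0.013,0.021,0,5.7],[0.013,0.021,0,5.7],[0.013,0.021,0,5.7],[0.013,0.021,0,5.7],[0.013,0.021,0,5.7],[0.013,0.021,0,5.7],[0.013,0.021,0,5.7],[0.013,0.021,0,5.7],[0.013,0.021,0,5.7]])

```text
time: 2.1
tool_pos: [0.5142, -0.0064, 0.231]
tool_rot: [-2.576, -1.798, 0.001]
contact_force: [0.1, -0.0, 0.3]
finger_gap: 0.0852
```

>>> play_rows(series=[[0.006,-0.003,-0.02,0],[0,0,-0.025,0],[0,0,-0.025,0],[0,0,-0.025,0],[0,0,-0.02,0],[0,0,-0.018,0],[0,0,0,0]])

```text
time: 2.68
tool_pos: [0.5179, -0.0104, 0.0951]
tool_rot: [-2.578, -1.789, 0.007]
contact_force: [-0.9, 0.4, -0.9]
finger_gap: 0.0851
```

>>> play_rows(series=[[0,0,0,0],[0,0,0,0],[0,0,0,0],[0,0,0,0],[0,0,0,0],[0,0,0,0],[0,0,0,0],[0,0,0,0]], claw=0.1, grip_force=25)

```text
time: 3.35
tool_pos: [0.5203, -0.0106, 0.0991]
tool_rot: [2.58, 1.791, 0.001]
contact_force: [-1.3, -0.9, 7.1]
finger_gap: 0.0224
```

```bash
python3 - <<'E'
import numpy as np
c=np.array([.6307,-.0499]);a=np.linspace(2.788,1.405,22)
p=c+.118*np.c_[np.cos(a),np.sin(a)]
print(np.round(np.diff(p,axis=0)*1e4).tolist(),np.degrees(a[1]-a[0]),p[-1])
E
```

```text
[[29.0, 72.0], [34.0, 70.0], [38.0, 67.0], [43.0, 65.0], [47.0, 62.0], [51.0, 59.0], [55.0, 55.0], [58.0, 51.0], [62.0, 47.0], [64.0, 43.0], [67.0, 39.0], [70.0, 34.0], [72.0, 30.0], [74.0, 25.0], [75.0, 20.0], [76.0, 15.0], [77.0, 10.0], [78.0, 5.0], [78.0, -0.0], [78.0, -5.0], [77.0, -10.0]] -3.7733363365044204 [0.65017446 0.06648189]
```

>>> play_rows(series=[[0.0029,0.0072,0,-3.77],[0.0034,0.007,0,-3.77],[0.0038,0.0067,0,-3.77],[0.0043,0.0065,0,-3.77],[0.0047,0.0062,0,-3.77],[0.0051,0.0059,0,-3.77],[0.0055,0.0055,0,-3.77],[0.0058,0.0051,0,-3.77],[0.0062,0.0047,0,-3.77],[0.0064,0.0043,0,-3.77],[0.0067,0.0039,0,-3.77]])

```text
time: 4.27
tool_pos: [0.5742, 0.0542, 0.0991]
tool_rot: [-3.047, -0.757, 0.001]
contact_force: [-7.7, 11.4, 9.8]
finger_gap: 0.022
```

>>> play_rows(series=[[0.007,0.0034,0,-3.77],[0.0072,0.003,0,-3.77],[0.0074,0.0025,0,-3.77],[0.0075,0.002,0,-3.77],[0.0076,0.0015,0,-3.77],[0.0077,0.001,0,-3.77],[0.0078,0.0005,0,-3.77],[0.0078,0,0,-3.77],[0.004,0,0,-2],[0,0,0,0]])

```text
time: 5.1
tool_pos: [0.6399, 0.0697, 0.0992]
tool_rot: [-3.135, 0.115, -0.004]
contact_force: [2.3, 21.1, 3.5]
finger_gap: 0.0225
```

>>> play_rows(series=[[0.003,0.002,0,0],[0.003,0.001,0,-1],[0.003,0,0,-1],[0.002,0,0,0],[0,0,0,0],[0,0,0,0]])

```text
time: 5.6
tool_pos: [0.6501, 0.0693, 0.0991]
tool_rot: [-3.137, 0.168, -0.002]
contact_force: [-1.4, -0.2, 5.2]
finger_gap: 0.022
```

>>> play_rows(series=[[0.002,0,0,0],[0.002,-0.0005,0,0],[0.001,-0.0005,0,0],[0,0,0,0],[0,0,0,0]])

```text
time: 6.02
tool_pos: [0.6512, 0.0694, 0.0988]
tool_rot: [-3.136, 0.167, 0.014]
contact_force: [-24.2, 5.1, 20.3]
finger_gap: 0.0221
```

>>> play_rows(series=[[-0.003,0,0,0],[0,0,0,0],[0,0,0,0],[0,0,0,0],[0,0,0,0]], claw=1)

```text
time: 6.43
tool_pos: [0.6519, 0.0682, 0.0982]
tool_rot: [3.137, -0.167, 0.0]
contact_force: [-0.3, -0.3, 0.4]
finger_gap: 0.0807
```

>>> play_rows(series=[[0,0,0.02,0],[0,0,0.03,0],[0,0,0.03,0],[-0.01,-0.03,0.03,0],[-0.015,-0.038,0,0],[-0.015,-0.038,0,0],[-0.015,-0.038,0,0],[-0.015,-0.038,0,0],[-0.015,-0.038,0,0],[-0.015,-0.038,0,0],[-0.015,-0.038,0,0],[-0.015,-0.038,0,0]])

```text
time: 7.43
tool_pos: [0.5212, -0.2662, 0.2071]
tool_rot: [3.137, -0.167, 0.001]
contact_force: [0.6, -1.0, -0.3]
finger_gap: 0.0852
```

```bash
python3 - <<'E'
from station import env,cams
import cv2,numpy as np
b=cams.capture("top");a=cams.capture("scene");cv2.imwrite("pics/top1.png",b[:,:,::-1]);cv2.imwrite("pics/scene1.png",a[:,:,::-1])
print(env.sense()["tool_pos"],env.sense()["tool_rot"])
b=b[165:255,235:345,::-1];a=a[195:260,210:350,::-1]
b=cv2.resize(b,None,fx=3,fy=3,interpolation=cv2.INTER_CUBIC);a=cv2.resize(a,None,fx=5,fy=5,interpolation=cv2.INTER_CUBIC)
o=np.zeros((600,700,3),np.uint8);o[:270,:330]=b;o[272:597,:700]=a;cv2.imwrite("pics/c1.png",o)
E
```

```text
[ 0.52021367 -0.26917589  0.20702228] [ 3.13551226e+00 -1.74944708e-01  1.28318413e-04]
```

View pics/c1.png

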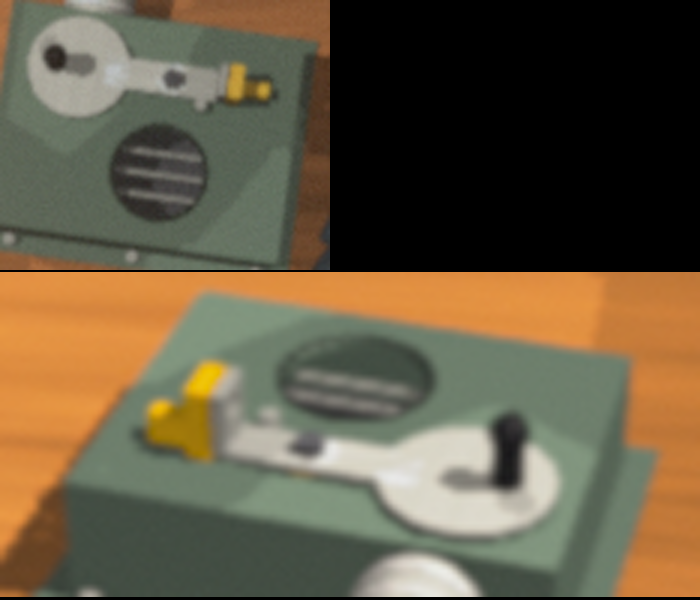

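```bash
cat >b.py <<'E'
from fit import *
exec(open("a.py").read().split("def res")[0].split("\n",1)[1])
t1=lambda c,r:(235+c/3-.5,165+r/3-.5); s1=lambda c,r:(210+c/5-.5,195+(r-272)/5-.5)
O=lambda th:cov(.118,1.571,.141)
B=[b for b in B[4:] if b[2]!=(.095,-.063,.131)]+[("top",t1(159,172),(0,0,.085)),("top",t1(175,78),(.095,0,.101)),("top",t1(54,57),O),("top",t1(237,83),(.095,-.063,.131)),
("scene",s1(357,380),(0,0,.085)),("scene",s1(308,443),(.095,0,.101)),("scene",s1(511,418),O),("scene",s1(209,370),(.095,-.063,.131)),("scene",s1(205,293),(-.075,-.13,.085)),("scene",s1(632,360),(-.075,.16,.085)),("scene",s1(68,487),(.155,-.13,.085))]
P=[("top",t(552,312),(.068,0,.01)),("top",t(617,312),(.015,0,.012)),("top",t(743,310),(-.085,0,.042)),
("scene",s(231,120),(.068,0,.01)),("scene",s(170,110),(.015,0,.01)),("scene",s(58,69),(-.085,0,.042))]
def res(p,kin=1):
    off={"top":p[7:10],"scene":p[10:13]}
    r=[(proj(n,w(p,x(p[3]) if callable(x) else x)+off[n])-uv)/.6 for n,uv,x in B]
    r+=[(proj(n,w(p[4:7],x)+off[n])-uv)/.6 for n,uv,x in P]
    r.append(p[7:13]/.002)
    k=w(p,cov(.118,1.571,.113))-[.651,.069,.113]; r.append(np.array([k[0]/.001,k[1]/.003])*kin)
    k=(w(p,cov(.118,p[3],.113))-[.5203,-.0106,.113])[:2]; d=np.array([np.cos(1.219),np.sin(1.219)]);e=np.array([-d[1],d[0]]);r.append(np.array([k@d/.001,k@e/.004])*kin)
    return np.concatenate(r)
for kin in(0,1):
    o=least_squares(res,[.5367,-.0361,-.1452,.2084,.479,-.3633,1.549]+[0]*6,loss="soft_l1",args=(kin,)).x
    print(np.round(o,4)); 
    for nm,x in dict(pivot=(.095,0,.093),latch=(.095,-.07,.117),knob=cov(.118,o[3],.113),knobopen=cov(.118,1.571,.113)).items(): print(nm,np.round(w(o,x),4))
print(np.round(res(o)[:2*len(B)+2*len(P)].reshape(-1,2)*.6,1).tolist())
E
python3 b.py
```

```text
[ 5.3690e-01 -3.6000e-02 -1.4780e-01  2.0780e-01  4.7870e-01 -3.6260e-01
  1.5491e+00  4.0000e-04 -1.0000e-03 -5.0000e-04 -4.0000e-04  1.0000e-03
 -8.0000e-04]
pivot [ 0.6309 -0.05    0.093 ]
latch [ 0.6206 -0.1192  0.117 ]
knob [ 0.5203 -0.0089  0.113 ]
knobopen [0.6483 0.0667 0.113 ]
[ 5.3850e-01 -3.6400e-02 -1.5000e-01  1.9700e-01  4.7990e-01 -3.6310e-01
  1.5487e+00 -8.0000e-04 -4.0000e-04 -7.0000e-04 -1.1000e-03  1.6000e-03
 -2.0000e-04]
pivot [ 0.6325 -0.0506  0.093 ]
latch [ 0.622  -0.1198  0.117 ]
knob [ 0.5215 -0.0104  0.113 ]
knobopen [0.6501 0.0661 0.113 ]
[[-0.3, -0.3], [0.4, -0.1], [-0.0, 0.7], [-0.2, 0.8], [-0.6, -0.4], [0.5, 0.5], [0.1, -0.5], [-0.3, -0.5], [0.0, -0.4], [-0.2, 0.4], [-0.9, 0.2], [0.2, -1.0], [-0.2, -0.3], [0.1, 0.0], [0.5, -0.4], [-0.1, -0.3], [-0.4, 2.0], [-0.3, -0.3], [0.3, -0.1], [-0.8, -0.9], [0.3, -0.0], [-0.1, 0.2], [0.5, 0.4], [0.5, 0.2], [0.7, 1.3], [-0.5, 0.9]]
```

>>> play_rows(series=[[-0.01,-0.024,-0.015,1.3],[-0.01,-0.024,-0.02,1.3],[-0.01,-0.023,-0.02,1.3],[-0.011,-0.023,-0.02,1.2],[0,0,-0.03,0],[0,0,-0.025,0],[0,0,-0.025,0],[0,0,-0.02,0],[0,0,-0.01,0],[0,0,0,0],[0,0,0,0]])

```text
time: 8.45
tool_pos: [0.4815, -0.3584, 0.0224]
tool_rot: [3.141, -0.027, 0.0]
contact_force: [-0.2, -0.5, 0.1]
finger_gap: 0.0854
```

>>> play_rows(series=[[-0.002,-0.0045,-0.01,-0.2],[0,0,-0.009,0],[0,0,0,0],[0,0,0,0]])

```text
time: 8.78
tool_pos: [0.4789, -0.3628, 0.0027]
tool_rot: [-3.141, 0.033, 0.001]
contact_force: [-0.1, 0.4, -0.7]
finger_gap: 0.0856
```

>>> play_rows(series=[[0,0,0,0],[0,0,0,0],[0,0,0,0],[0,0,0,0],[0,0,0,0],[0,0,0,0],[0,0,0,0],[0,0,0,0],[0,0,0,0]], claw=0, grip_force=50)

```text
time: 9.53
tool_pos: [0.4793, -0.3631, 0.0033]
tool_rot: [3.141, -0.033, 0.001]
contact_force: [-0.1, -0.1, 4.9]
finger_gap: 0.017
```

>>> play_rows(series=[[0,0,0.015,0],[0,0,0.027,0],[0,0,0.035,0],[0.016,0.019,0.035,-0.9],[0.016,0.019,0.035,-0.9],[0.016,0.019,0,-0.9],[0.016,0.019,0,-0.9],[0.016,0.019,0,-0.9],[0.016,0.019,0,-0.9],[0.016,0.019,0,-0.9],[0.016,0.019,0,-0.8],[0,0,0,0]])

```text
time: 10.53
tool_pos: [0.608, -0.2086, 0.1473]
tool_rot: [-3.133, 0.224, 0.0]
contact_force: [0.0, 0.3, -1.7]
finger_gap: 0.0171
```

```bash
python3 - <<'E'
from station import env,cams
import cv2,numpy as np
b=cams.capture("top");a=cams.capture("scene");cv2.imwrite("pics/top2.png",b[:,:,::-1]);cv2.imwrite("pics/scene2.png",a[:,:,::-1])
s=env.sense();print(s["time"],s["tool_pos"],s["tool_rot"],s["finger_gap"])
a=a[165:245,165:285,::-1];b=b[165:255,290:400,::-1]
a=cv2.resize(a,None,fx=5,fy=4,interpolation=cv2.INTER_CUBIC);b=cv2.resize(b,None,fx=3,fy=3,interpolation=cv2.INTER_CUBIC)
o=np.zeros((595,600,3),np.uint8);o[:270,:330]=b;o[272:592,:600]=a;cv2.imwrite("pics/c2.png",o)
E
```

```text
10.6333 [ 0.60606127 -0.2112835   0.14717624] [-3.13327342e+00  2.24638152e-01  2.00869431e-03] 0.017121007941307248
```

View pics/c2.png

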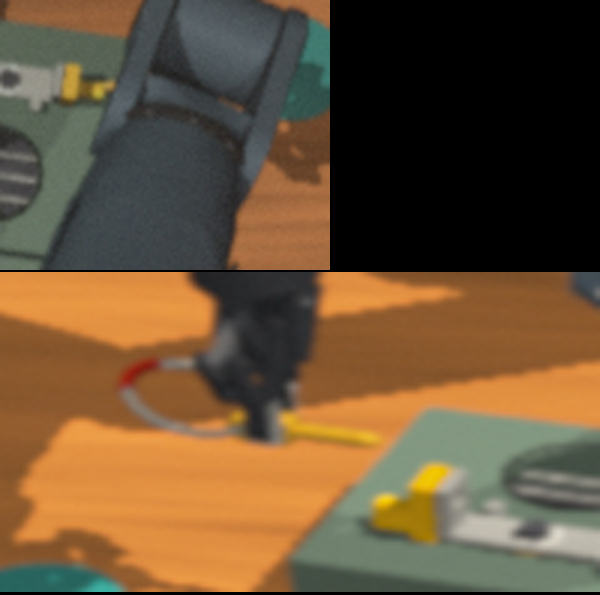

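```bash
python3 - <<'E'
from fit import *
g=np.array([.6061,-.2113]);y=1.4276;o=np.array([-.0011,.0016,-.0002])
for dz in(.005,.008):
    for d in(.015,.068): print(dz,d,proj("scene",np.r_[g+d*np.array([np.cos(y),np.sin(y)]),.1472+dz]+o))
E
```

```text
0.005 0.015 [223.6523136  205.06930101]
0.005 0.068 [240.58228984 207.78659461]
0.008 0.015 [223.58304337 204.19160003]
0.008 0.068 [240.53394949 206.90362132]
```

>>> play_rows(series=[[0.002,0,-0.012,-0.3],[0,0,-0.015,0],[0,0,-0.01,0],[0,0,0,0],[0,0,0,0]])

```text
time: 11.05
tool_pos: [0.6075, -0.2124, 0.1101]
tool_rot: [-3.132, 0.237, 0.003]
contact_force: [0.2, -0.8, -1.6]
finger_gap: 0.0168
```

>>> play_rows(series=[[0.0012,0.006,0,0],[0.0009,0.006,0,0],[0.0009,0.006,0,0],[0.0009,0.006,0,0],[0.0009,0.006,0,0],[0.0009,0.006,0,0],[0,0,0,0]])

```text
time: 11.63
tool_pos: [0.6141, -0.1747, 0.1108]
tool_rot: [-3.133, 0.234, 0.0]
contact_force: [2.0, 1.5, -5.3]
finger_gap: 0.0168
```

>>> play_rows(series=[[0.0012,0.004,-0.001,0],[0.0006,0.004,0,0],[0.0006,0.004,0,0],[0.0006,0.004,0,0],[0,0,0,0]])

```text
time: 12.05
tool_pos: [0.617, -0.1592, 0.11]
tool_rot: [-3.133, 0.235, 0.0]
contact_force: [-0.0, 0.3, -1.6]
finger_gap: 0.0168
```

>>> play_rows(series=[[0.0006,0.004,0,0],[0.0006,0.004,0,0],[0.0006,0.004,0,0],[0.0006,0.004,0,0],[0.0006,0.004,0,0],[0,0,0,0]])

```text
time: 12.55
tool_pos: [0.6199, -0.1391, 0.1098]
tool_rot: [-3.133, 0.235, 0.0]
contact_force: [0.4, 0.1, -3.2]
finger_gap: 0.0171
```

>>> play_rows(series=[[0.0004,0.0025,0,0],[0.0003,0.002,0,0],[0.0002,0.0015,0,0],[0.0002,0.0015,0,0],[0,0,0,0]])

```text
time: 12.97
tool_pos: [0.6207, -0.1337, 0.1097]
tool_rot: [3.131, -0.235, -0.001]
contact_force: [-1.6, -8.3, -6.2]
finger_gap: 0.0168
```

>>> play_rows(series=[[0.0001,0.001,0,0],[0.0001,0.001,0,0],[0,0,0,0],[0,0,0,0]])

```text
time: 13.3
tool_pos: [0.6208, -0.1336, 0.1098]
tool_rot: [3.128, -0.236, -0.0]
contact_force: [-2.6, -20.2, -5.9]
finger_gap: 0.0169
```

```bash
python3 - <<'E'
from station import env,cams
import cv2,numpy as np
a=cams.capture("scene");cv2.imwrite("pics/scene3.png",a[:,:,::-1])
a=a[150:245,200:300,::-1]
cv2.imwrite("pics/c3.png",cv2.resize(a,None,fx=6,fy=6,interpolation=cv2.INTER_CUBIC))
E
```

```text
(no output)
```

View pics/c3.png

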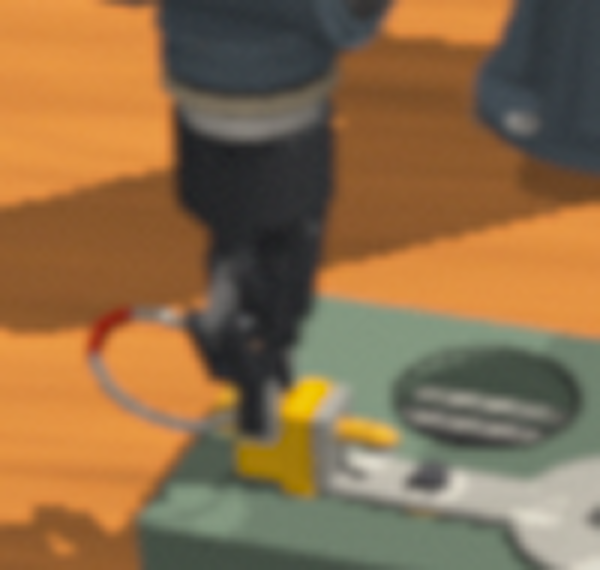

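>>> play_rows(series=[[-0.0003,-0.0025,0,0],[0,0,0,0],[0,0,0,0],[0,0,0,0]])

```text
time: 13.68
tool_pos: [0.6207, -0.1338, 0.1098]
tool_rot: [3.131, -0.235, -0.0]
contact_force: [-1.5, -8.5, -6.6]
finger_gap: 0.0167
```

>>> play_rows(series=[[0,0,0,0],[0,0,0,0],[0,0,0,0],[0,0,0,0],[0,0,0,0],[0,0,0,0]], claw=0.8)

```text
time: 14.18
tool_pos: [0.621, -0.1328, 0.1101]
tool_rot: [-3.133, 0.235, -0.0]
contact_force: [-0.4, -0.7, -0.1]
finger_gap: 0.0681
```

>>> play_rows(series=[[0,0,0.015,0],[0,0,0.025,0],[0,0,0.03,0],[0,0,0.03,0],[0,0,0.02,7.1],[-0.001,-0.01,0,7.1],[-0.001,-0.015,0,7.1],[-0.002,-0.015,0,7.1],[-0.002,-0.015,0,7.1],[-0.002,-0.015,0,7.1],[-0.002,-0.012,0,7.1],[0,0,0,7.1]])

```text
time: 15.18
tool_pos: [0.6105, -0.217, 0.2299]
tool_rot: [2.864, 1.289, -0.0]
contact_force: [0.5, 0.2, 0.6]
finger_gap: 0.0684
```

```bash
python3 - <<'E'
from station import env,cams
import cv2,numpy as np
a=cams.capture("scene");cv2.imwrite("pics/scene4.png",a[:,:,::-1])
s=env.sense();print(s["time"],s["tool_pos"],s["tool_rot"])
a=a[170:240,195:300,::-1]
cv2.imwrite("pics/c4.png",cv2.resize(a,None,fx=7,fy=7,interpolation=cv2.INTER_CUBIC))
from fit import *
o=np.array([-.0011,.0016,-.0002])
for d,z in((-.016,0),(-.085,.032),(-.085,.029),(.068,0)): print(d,z,7*(proj("scene",np.r_[np.array([.6208,-.1336])+d*np.array([.148,.989]),.116+z]+o)-[195,170]+.5))
E
```

```text
15.2333 [ 0.61061915 -0.21602167  0.22985886] [ 2.85869039e+00  1.30282858e+00 -8.80592410e-05]
-0.016 0 [312.56633395 343.67286442]
-0.085 0.032 [155.60486502 253.63747453]
-0.085 0.029 [156.14765319 259.73752441]
0.068 0 [502.08427091 375.93862938]
```

View pics/c4.png

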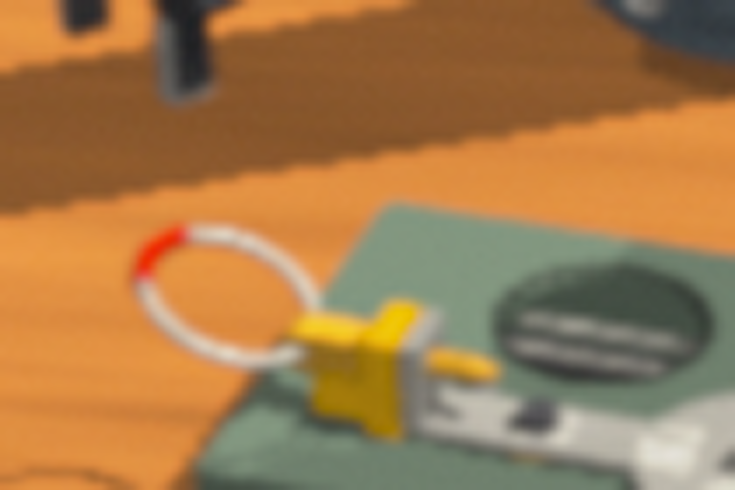

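>>> play_rows(series=[[-0.0012,-0.001,0,6.6],[-0.0012,-0.0007,0,6.5],[0,0,-0.01,6.5],[0,0,-0.02,6.5],[0,0,-0.02,6.5],[0,0,-0.02,0],[0,0,-0.015,0],[0,0,-0.014,0],[0,0,0,0],[0,0,0,0]], claw=0.4)

```text
time: 16.07
tool_pos: [0.6084, -0.2163, 0.1308]
tool_rot: [-2.393, -2.034, 0.001]
contact_force: [1.3, 0.6, 0.8]
finger_gap: 0.0341
```

>>> play_rows(series=[[0,0,0,0],[0,0,0,0],[0,0,0,0],[0,0,0,0],[0,0,0,0],[0,0,0,0]], claw=0, grip_force=20)

```text
time: 16.57
tool_pos: [0.6087, -0.2175, 0.1318]
tool_rot: [2.391, 2.035, -0.0]
contact_force: [-2.0, -6.0, 4.8]
finger_gap: 0.009
```

```bash
python3 - <<'E'
import numpy as np
a=np.radians(np.linspace(155,55,21)) # angle from +y, up
p=.076*np.c_[np.cos(a),np.sin(a)]
d=np.diff(p,axis=0); print(np.round(np.c_[d[:,0]*.148,d[:,0]*.989,d[:,1]]*1e4).astype(int).tolist())
E
```

```text
[[5, 30, 59], [5, 35, 56], [6, 40, 53], [7, 44, 49], [7, 48, 45], [8, 52, 40], [8, 55, 36], [9, 58, 31], [9, 61, 25], [9, 63, 20], [10, 64, 14], [10, 65, 9], [10, 66, 3], [10, 66, -3], [10, 65, -9], [10, 64, -14], [9, 63, -20], [9, 61, -25], [9, 58, -31], [8, 55, -36]]
```

>>> play_rows(series=[[0.0005,0.003,0.0059,0],[0.0005,0.0035,0.0056,0],[0.0006,0.004,0.0053,0],[0.0007,0.0044,0.0049,0],[0.0007,0.0048,0.0045,0],[0.0008,0.0052,0.004,0],[0.0008,0.0055,0.0036,0],[0.0009,0.0058,0.0031,0]])

```text
time: 17.23
tool_pos: [0.6144, -0.1815, 0.1695]
tool_rot: [2.391, 2.034, 0.0]
contact_force: [-1.6, -5.3, 5.5]
finger_gap: 0.0084
```

>>> play_rows(series=[[0.0009,0.0061,0.0025,0],[0.0009,0.0063,0.002,0],[0.001,0.0064,0.0014,0],[0.001,0.0065,0.0009,0],[0.001,0.0066,0.0003,0],[0.001,0.0066,-0.0003,0],[0.001,0.0065,-0.0009,0]])

```text
time: 17.82
tool_pos: [0.6208, -0.1346, 0.1734]
tool_rot: [-2.392, -2.036, 0.0]
contact_force: [-0.8, -2.3, 0.2]
finger_gap: 0.0081
```

>>> play_rows(series=[[0.001,0.0064,-0.0014,0],[0.0009,0.0063,-0.002,0],[0.0009,0.0061,-0.0025,0],[0.0009,0.0058,-0.0031,0],[0.0008,0.0055,-0.0036,0],[0,0,0,0]])

```text
time: 18.32
tool_pos: [0.625, -0.1042, 0.1601]
tool_rot: [-2.391, -2.036, 0.001]
contact_force: [-0.3, -1.7, -1.1]
finger_gap: 0.0081
```

>>> play_rows(series=[[0,0,0,0],[0,0,0,0],[0,0,0,0],[0,0,0,0],[0,0,0.02,0],[0,0,0.025,0],[0,0,0.025,0],[0,0,0.025,0],[-0.02,-0.03,0.01,0],[-0.02,-0.035,0,0],[-0.02,-0.035,0,0],[-0.02,-0.035,0,0]], claw=0.6)

```text
time: 19.32
tool_pos: [0.5442, -0.2417, 0.2667]
tool_rot: [2.391, 2.036, 0.001]
contact_force: [0.1, -0.9, 0.1]
finger_gap: 0.0512
```

```bash
python3 - <<'E'
from station import env,cams
import cv2,numpy as np
a=cams.capture("scene");b=cams.capture("top")
a=a[180:250,195:300,::-1];b=b[165:225,255:345,::-1]
a=cv2.resize(a,None,fx=5,fy=5,interpolation=cv2.INTER_CUBIC);b=cv2.resize(b,None,fx=4,fy=4,interpolation=cv2.INTER_CUBIC)
o=np.zeros((595,525,3),np.uint8);o[:350]=a;o[352:592,:360]=b;cv2.imwrite("pics/c5.png",o)
E
```

```text
(no output)
```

View pics/c5.png

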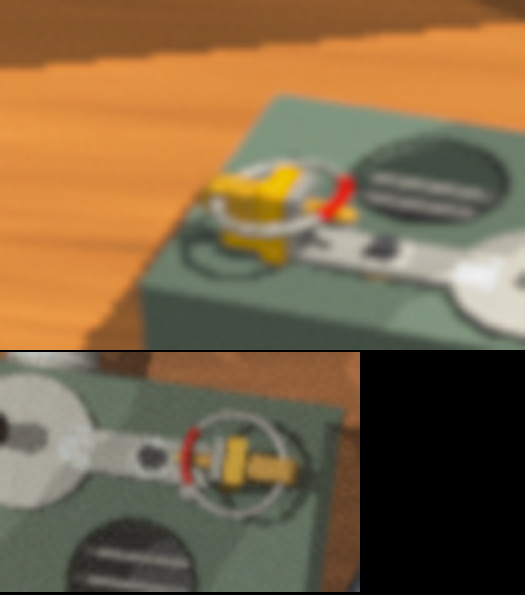

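```bash
python3 - <<'E'
from station import env,cams
import cv2,numpy as np
from fit import *
o=np.array([-.0011,.0016,-.0002]);t=np.array([-.0008,-.0004,-.0007])
a=cams.capture("scene");cv2.imwrite("pics/scene6.png",a[:,:,::-1]);b=cams.capture("top")
a=a[200:240,225:275,::-1];b=b[180:205,290:335,::-1]
a=cv2.resize(a,None,fx=10,fy=10,interpolation=cv2.INTER_CUBIC);b=cv2.resize(b,None,fx=7,fy=7,interpolation=cv2.INTER_CUBIC)
im=np.zeros((577,500,3),np.uint8);im[:400]=a;im[402:577,:315]=b;cv2.imwrite("pics/c6.png",im)
for d,z in((-.016,0),(.015,.01),(.059,.011),(.068,0)):
    P=np.r_[np.array([.6208,-.1336])+d*np.array([.148,.989]),.116+z]
    print(d,z,10*(proj("scene",P+o)-[225,200]+.5),7*(proj("top",P+t)-[290,180]+.5)+[0,402])
E
```

```text
-0.016 0 [146.52333422 190.96123489] [249.70967417 505.17242834]
0.015 0.01 [244.18996496 179.04955395] [179.57175157 490.78593703]
0.059 0.011 [387.12710232 200.25199889] [ 77.02578123 475.74185111]
0.068 0 [417.26324415 237.05518482] [ 54.91567149 477.4341651 ]
```

View pics/c6.png

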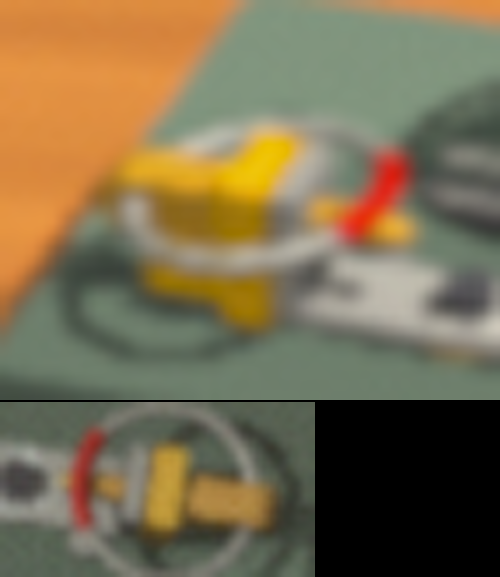

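>>> play_rows(series=[[0.017,0.011,0,0],[0.017,0.011,0,0],[0.017,0.011,0,0],[0.016,0.01,0,0],[0,0,-0.03,0],[0,0,-0.03,0],[0,0,-0.03,0],[0,0,-0.03,0],[0,0,-0.02,0],[0,0,-0.014,0],[0,0,0,0],[0,0,0,0]], claw=0)

```text
time: 20.52
tool_pos: [0.6127, -0.1962, 0.1119]
tool_rot: [-2.391, -2.037, 0.0]
contact_force: [0.5, 0.5, -0.4]
finger_gap: -0.0003
```

>>> play_rows(series=[[-0.0006,0.004,0,0],[0.0006,0.004,0,0],[0.0006,0.004,0,0],[0.0005,0.003,0,0],[0.0003,0.002,0,0],[0,0,0,0]])

```text
time: 21.02
tool_pos: [0.6139, -0.1799, 0.1124]
tool_rot: [2.392, 2.037, 0.0]
contact_force: [-0.2, 0.2, 0.1]
finger_gap: -0.0001
```

>>> play_rows(series=[[0.0002,0.0015,0,0],[0.0002,0.0015,0,0],[0.0002,0.0015,0,0],[0,0,0,0]])

```text
time: 21.35
tool_pos: [0.6143, -0.1757, 0.1121]
tool_rot: [-2.392, -2.036, 0.0]
contact_force: [-0.0, 0.0, 0.3]
finger_gap: 0.0
```

>>> play_rows(series=[[0.0002,0.0015,0,0],[0.0002,0.0015,0,0],[0,0,0,0]])

```text
time: 21.6
tool_pos: [0.6147, -0.1726, 0.1121]
tool_rot: [-2.392, -2.036, 0.0]
contact_force: [0.2, -0.6, 0.0]
finger_gap: -0.0002
```

>>> play_rows(series=[[0.0002,0.0015,0,0],[0.0002,0.0015,0,0],[0,0,0,0]])

```text
time: 21.85
tool_pos: [0.6151, -0.1701, 0.1122]
tool_rot: [2.392, 2.036, -0.001]
contact_force: [0.4, -2.3, 0.1]
finger_gap: 0.0001
```

>>> play_rows(series=[[0.0002,0.0012,0,0],[0.0002,0.0012,0,0],[0,0,0,0]])

```text
time: 22.1
tool_pos: [0.6154, -0.1696, 0.1123]
tool_rot: [2.39, 2.034, -0.003]
contact_force: [-2.4, -13.3, -0.7]
finger_gap: -0.0004
```

>>> play_rows(series=[[-0.0005,-0.004,0,0],[-0.002,-0.012,0,0],[-0.003,-0.02,0,0],[-0.002,-0.01,0.03,0],[0,0,0.03,0],[-0.01,-0.03,0.03,0],[-0.02,-0.03,0.02,0],[-0.02,-0.03,0,0],[-0.02,-0.03,0,0],[0,0,0,0]])

```text
time: 22.93
tool_pos: [0.5352, -0.3371, 0.2213]
tool_rot: [2.396, 2.031, -0.001]
contact_force: [-0.9, -0.2, 0.2]
finger_gap: 0.0001
```

```bash
python3 - <<'E'
from station import env,cams
import cv2,numpy as np
a=cams.capture("scene")[:,:,::-1];b=cams.capture("top")[:,:,::-1]
im=np.zeros((600,800,3),np.uint8)
im[:400,:500]=cv2.resize(a[200:240,225:275],None,fx=10,fy=10,interpolation=cv2.INTER_CUBIC)
im[402:577,:315]=cv2.resize(b[180:205,290:335],None,fx=7,fy=7,interpolation=cv2.INTER_CUBIC)
im[402:592,510:763]=cv2.resize(b,(253,190));im[100:290,510:763]=cv2.resize(a,(253,190));cv2.imwrite("pics/c7.png",im)
E
```

```text
(no output)
```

View pics/c7.png

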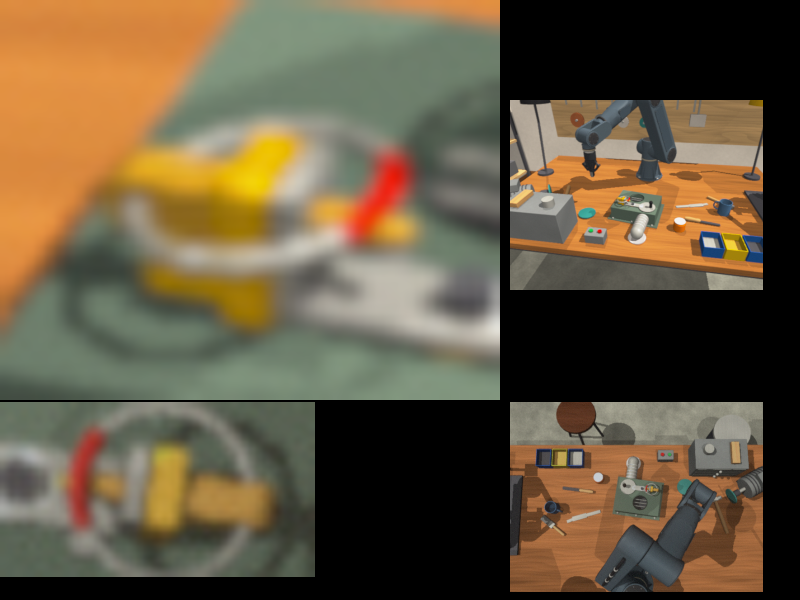

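Head (188–272, lower crop) sits flush against the lug. The red sleeve, at (85,478) in the lower crop and (382,195) in the upper, lies on the shank. The cover is open and the bystanders look undisturbed. Handing in.

```bash
python3 -c "
from station import env,ticket
s=env.sense();print(s['time'],s['contact_force'],s['joint_vel']);print(ticket.hand_in())"
```

```text
23.0333 [ 0.79619065 -0.16431047 -0.08268759] [ 0.04586695  0.00442049 -0.0028412   0.00188599 -0.00051346  0.0145303 ]
the job is handed in; nothing more can be done
None
```

The cover is locked open, and I handed the job in at about 23 s of the 72 s allowed. I swung the cover to its end stop, pushed the linch pin through lug and tongue, and flipped the ring over until it snapped shut.

- **Cover:** it met a firm stop at about 24 N, and the picture showed the tongue in line with the lug.
- **Pin:** the shoulder met the lug at about 20 N. After the ring was shut, the top view suggested the pin might have backed out 1–2 mm. The side view showed no change, so I pushed on the back of the head. It held firm at about 13 N with little or no movement.
- **Ring:** the last pictures show the red sleeve lying on the shank near the tip and the head flush with the lug.
- **Other tools and arm:** the tools look unmoved in the last overview. I judged that by eye from a reduced picture and did not measure it. The arm was clear of everything at hand-in. The highest force I read was about 32 N at the wrist, when the cover met its stop, but readings come only at the end of each move.

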